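Clip down the lid of an air-filter box

ROBOT

A 6-joint arm with a two-finger parallel gripper is mounted at the origin on the work surface. World frame = base frame: x ahead of the robot, y to its left, z up, the work surface at z = 0. Lengths are in m, angles in rad, forces in N, time in s.
With the tool pointing down it reaches from about 0.35 to 0.85 m from the base axis. Payload 8.1 kg.
Tool frame: the origin (TCP) lies at the very end of the fingers, on their centre line; the grasp point (between the pads) lies 19 mm behind it; z points along the fingers, y is the direction in which the jaws open and shut (so a half turn about z gives the same grasp; the last joint's range is limited). The gripper opens to 93 mm and grips with 3 to 60 N. Pads are 15 mm wide; open, the fingers measure 128 mm over their backs; the gripper's body (75 mm by 188 mm) begins 65 mm behind the grasp point.
Start: joints at [1.083, 0.13, 1.488, -0, 1.523, -0.085], TCP at [0.235, 0.552, 0.219] pointing down, gripper open.
Joint ranges: [-2.96, 2.96], [-0.89, 2.26], [0.02, 2.5], [-1.34, 4.48], [0, 2.73], [-2.66, 2.66]. Speed limits (rad/s): [2.39, 2.39, 2.79, 3.14, 3.14, 3.14].

INTERFACE

Orientations are given as a rotation vector (axis times angle).
In Python, from plant import bot gives the robot as it stands.
- The arm moves only by the tool send_rows, never from a script. Its argument "moves" is text: rows parted by semicolons, each of 6 numbers parted by spaces: the shift along the tool's x, y, z in m, then the turn, a rotation vector about the tool's x, y, z in rad. In form: tx ty tz wx wy wz; .... A call has 1 to 12 rows; each row is the pose to reach, as a shift and turn from the pose commanded when the call began, along the tool's axes at that moment; what a row does not reach only later rows make up. A row lasts 1/12 s, in which the tool goes at most 41.7 mm and 7.16 degrees, less where a joint would pass 70% of its speed; a pose out of reach is approached as far as the arm can. A call with a gripper value outside its range is refused whole. "claw" is the finger opening in m, from 0 to 0.093, set as the call begins (left out, the last holds). The fingers move at their own pace and stop on an object; "newtons" is the grip in N (left out, the last holds). Time passes only in rows, so rows that repeat a pose let the fingers close. It gives the time, the measured TCP pose, the force and the opening at its end, in the units of the state.
- bot.read_state(): the state, without advancing time (a new reading comes with each control period).
- bot.read_camera(name): name is "scene" or "top" or "wrist"; returns a dict with "img" (400x640x3 uint8, blue, green, red), "z_map" (400x640 float32, m along the optical axis (not along the pixel's ray), 0 where there is no reading), "fov_y" (degrees; the focal length in pixels is half the picture's height over the tangent of half this angle, whatever the lens; pixels are square), "cx", "cy" (the principal point, pixels), "rvec" (rotation vector, rad) and "tvec" (3), from world to camera coordinates, as OpenCV has them. Camera axes: x right, y down, z forward; pixel columns grow to the right and rows downward; lengths in m; the calibration is good to about 2 mm. The wrist camera is an equidistant fisheye: a pixel r from the principal point sees the ray r / f radians off the axis. A picture is of the moment at which its call begins.
- bot.job_done(): hands the job in, once; it reports no verdict.
The state is a dict: "t": time; "qpos": joint angles; "joint_vel": joint speeds; "joint_torque": joint torques, N m; "ee_pos": TCP position; "orientation": TCP orientation; "ft_force": force on the tool from outside, world axes, zero at the start; "wrist_torque": the same for the moment, N m; "finger_gap": finger opening in m.
Only numpy, scipy, OpenCV 4.12 (cv2) and the standard library are available. Lean on these libraries where they do the work, as an engineer would, in place of code of your own. Each camera call takes 0.05 s, during which the arm holds its last target. There are 200 camera calls.

TASK

Close the air-filter box: push its lid straight down until it is fully home, then swing the four spring clips in over the rim and press each one down until it snaps fully home. Do the clips in opposite-corner order (after the first, the one diagonally across from it, then the remaining two), press firmly but gently (more than about 30 N can break a clip), and leave the pistons, the dish and the screwdriver where they are.

Things in the scene. Friction and masses are not known exactly. Their poses are not given: they have to be found in the camera images.
- box: the air-filter box: an open black plastic box 150 mm (its x) by 240 mm (its y) with a grey lid, fixed to the bench. Origin: centre of its underside, on the bench; z up. A short 56 mm wide intake snorkel sticks out 40 mm from its +y end. Rim 82 mm above the bench. The box, and the lid and clips with it, is turned up to 0.35 rad about z.
- lid (a joint): how far (m) the lid still stands proud of its home position: 0 = fully home. The lid slides straight down inside the rim (it cannot tip), stiffly: about 2 to 4 N of push moves it, it stays where it is left, and it meets a hard stop at 0.
- lid_pad (a point): fixed to the box: the centre of the top of the raised 40 (x) by 60 (y) by 5 mm high pad in the middle of the lid, AS IT WILL BE WHEN THE LID IS HOME (96 mm above the bench; the flat lid around it then lies at 91 mm). While the lid stands proud the pad is higher by the value of joint lid.
- piston1: a loose bare aluminium piston, 62 mm across, 52 mm tall, standing on the bench; leave it alone. Origin: centre of its underside.
- piston2: the second piston, like the first, elsewhere on the bench; leave it alone.
- dish: a shallow loose steel dish, 100 mm across, 30 mm tall; leave it alone. Origin: centre of its underside.
- driver: a loose screwdriver lying on the bench on the robot's right of the box; leave it alone. Its x axis runs along it towards the tip.
- swing_a (a joint): swing angle (rad) of the steel clip at the box's (-x, +y) corner, diagonal to clip_c: 0 = swung in over the rim, at a stop; it moves with light friction and stays where left; 1.6 = outward stop. The clip is a flap 28 mm wide, 5 thick, reaching 52 mm from its hinge pin; its angle above level is this plus the value of clip_a.
- clip_a (a joint): snap angle (rad) of the flap of clip_a, on the same hinge pin: about 0.2 to 0.25 = not snapped, 0 = snapped fully home at a hard stop. With swing_a at 0 the flap's press point is then 7.5 mm above home; it resists with up to 10 to 14 N there, lets go about 1.5 mm above home and snaps down.
- seat_a (a point): fixed to the box: NOMINAL press point of clip_a, on top of the flap when home (102.5 mm up). The hinge pin, along the box's y, is 38 mm outward of it and 2.5 mm lower; the flap points inward, along the box's +x. The clips are bent: the real one, hinge and home height together, is up to 6 mm higher or lower: feel for its stop.
- swing_b (a joint): swing angle (rad) of the steel clip at the box's (-x, -y) corner, diagonal to clip_d: 0 = swung in over the rim, at a stop; it moves with light friction and stays where left; 1.6 = outward stop. The clip is a flap 28 mm wide, 5 thick, reaching 52 mm from its hinge pin; its angle above level is this plus the value of clip_b.
- clip_b (a joint): snap angle (rad) of the flap of clip_b, on the same hinge pin: about 0.2 to 0.25 = not snapped, 0 = snapped fully home at a hard stop. With swing_b at 0 the flap's press point is then 7.5 mm above home; it resists with up to 10 to 14 N there, lets go about 1.5 mm above home and snaps down.
- seat_b (a point): fixed to the box: NOMINAL press point of clip_b, on top of the flap when home (102.5 mm up). The hinge pin, along the box's y, is 38 mm outward of it and 2.5 mm lower; the flap points inward, along the box's +x. The clips are bent: the real one, hinge and home height together, is up to 6 mm higher or lower: feel for its stop.
- swing_c (a joint): swing angle (rad) of the steel clip at the box's (+x, -y) corner, diagonal to clip_a: 0 = swung in over the rim, at a stop; it moves with light friction and stays where left; 1.6 = outward stop. The clip is a flap 28 mm wide, 5 thick, reaching 52 mm from its hinge pin; its angle above level is this plus the value of clip_c.
- clip_c (a joint): snap angle (rad) of the flap of clip_c, on the same hinge pin: about 0.2 to 0.25 = not snapped, 0 = snapped fully home at a hard stop. With swing_c at 0 the flap's press point is then 7.5 mm above home; it resists with up to 10 to 14 N there, lets go about 1.5 mm above home and snaps down.
- seat_c (a point): fixed to the box: NOMINAL press point of clip_c, on top of the flap when home (102.5 mm up). The hinge pin, along the box's y, is 38 mm outward of it and 2.5 mm lower; the flap points inward, along the box's -x. The clips are bent: the real one, hinge and home height together, is up to 6 mm higher or lower: feel for its stop.
- swing_d (a joint): swing angle (rad) of the steel clip at the box's (+x, +y) corner, diagonal to clip_b: 0 = swung in over the rim, at a stop; it moves with light friction and stays where left; 1.6 = outward stop. The clip is a flap 28 mm wide, 5 thick, reaching 52 mm from its hinge pin; its angle above level is this plus the value of clip_d.
- clip_d (a joint): snap angle (rad) of the flap of clip_d, on the same hinge pin: about 0.2 to 0.25 = not snapped, 0 = snapped fully home at a hard stop. With swing_d at 0 the flap's press point is then 7.5 mm above home; it resists with up to 10 to 14 N there, lets go about 1.5 mm above home and snaps down.
- seat_d (a point): fixed to the box: NOMINAL press point of clip_d, on top of the flap when home (102.5 mm up). The hinge pin, along the box's y, is 38 mm outward of it and 2.5 mm lower; the flap points inward, along the box's -x. The clips are bent: the real one, hinge and home height together, is up to 6 mm higher or lower: feel for its stop.

How it is judged:
By the outcome, as a careful person would: the job done as asked, in the order asked, and still so for the second after the job is handed in, with the robot touching nothing.
It also fails if it takes over 64 s, if anything falls off the work surface, if the arm or the gripper's body presses on something with over 40 N, if the wrist force passes 120 N, or if a joint passes its speed limit or range.

## Working session

There is one attempt and no reset: what is moved stays moved. The work goes in short steps, Python scripts to look and compute and a tool call to move; the robot and the scene stay as the last step left them, time stands still between calls to the robot, and variables do not carry over. Pictures are saved under pics/ and viewed, about 8 in all and at most 12, crops included, and the job is handed in when it is done.

Besides the shell and the picture viewer there is one more tool, called by a JSON object that holds its "method" and its "body". send_rows: Moves the arm, as the interface text tells. Its arguments: {"type":"object","properties":{"moves":{"type":"string"},"claw":{"type":"number"},"newtons":{"type":"number"}},"required":["moves"]}

```bash
mkdir -p pics; cat > h.py <<'E'
import numpy as np, cv2
from scipy.spatial.transform import Rotation as R
from plant import bot
def cam(n):
    c=bot.read_camera(n); return c
def pts(c):
    h,w=c["z_map"].shape; f=h/2/np.tan(np.radians(c["fov_y"])/2)
    v,u=np.mgrid[:h,:w]; z=c["z_map"]
    P=np.stack([(u-c["cx"])/f*z,(v-c["cy"])/f*z,z],-1)
    Rm=R.from_rotvec(np.ravel(c["rvec"])).as_matrix()
    W=(P-np.ravel(c["tvec"]))@Rm
    W[z==0]=np.nan
    return W
E
python3 - <<'E'
from h import *
s=bot.read_state(); print({k:np.round(v,3) for k,v in s.items()})
a=cam("top"); b=cam("scene")
np.savez("top.npz",**a); np.savez("scene.npz",**b)
W=pts(a); np.save("topW.npy",W)
cv2.imwrite("pics/top.png",a["img"]); cv2.imwrite("pics/scene.png",b["img"])
z=W[...,2]
print(np.histogram(z[np.isfinite(z)],bins=np.arange(-.01,.3,.01)))
E
```

```text
{'t': np.float64(0.0), 'qpos': array([ 1.083,  0.131,  1.489, -0.   ,  1.523, -0.085]), 'joint_vel': array([ 0.   , -0.001, -0.   ,  0.002,  0.   ,  0.001]), 'joint_torque': array([ 2.0000e-03, -5.5986e+01, -4.9175e+01,  7.7000e-02,  3.6000e-02,
       -0.0000e+00]), 'ee_pos': array([0.235, 0.551, 0.218]), 'orientation': array([-6.280e-01, -3.078e+00,  3.000e-03]), 'ft_force': array([-0.004,  0.445, -0.297]), 'wrist_torque': array([-0.115, -0.004,  0.027]), 'finger_gap': np.float64(0.093)}
(array([77717, 96146,  2975,  2910,  4583,  3827,  3936,  2466,  1382,
        3095,  5199,   923,   829,   655,   949,   281,   152,   151,
         140,    79,    32,   376,     6,    57,    68,    69,    23,
           0,     0,     0]), array([-0.01,  0.  ,  0.01,  0.02,  0.03,  0.04,  0.05,  0.06,  0.07,
        0.08,  0.09,  0.1 ,  0.11,  0.12,  0.13,  0.14,  0.15,  0.16,
        0.17,  0.18,  0.19,  0.2 ,  0.21,  0.22,  0.23,  0.24,  0.25,
        0.26,  0.27,  0.28,  0.29]))
```

View pics/top.png

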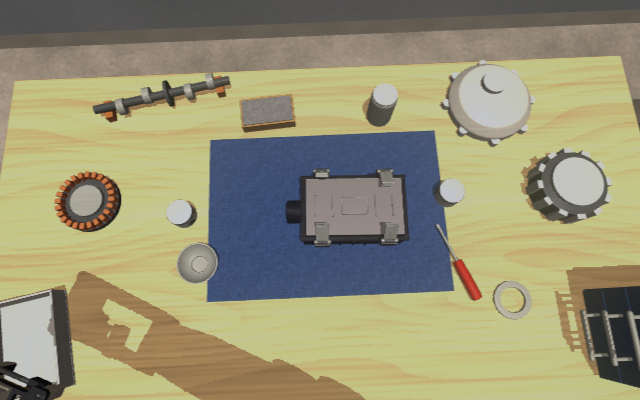

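View pics/scene.png

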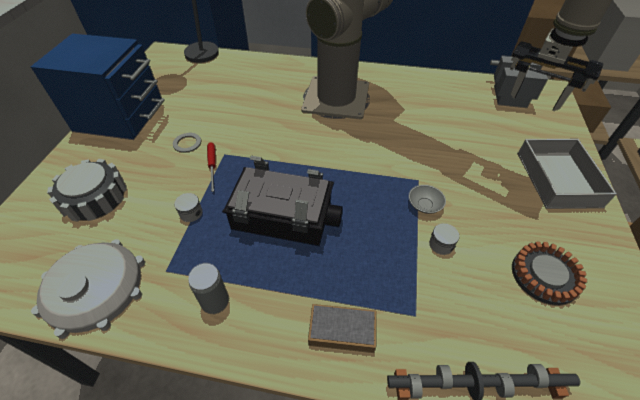

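The top view shows the box around (355,210) with its snorkel to the left (+y). There are four clips at about (322,175), (387,178), (323,232) and (390,231), and the screwdriver is at (455,260). I'll measure the box next.

```bash
python3 - <<'E'
from h import *
a=dict(np.load("top.npz")); W=np.load("topW.npy")
im=cv2.resize(a["img"][160:255,280:415],None,fx=5.9,fy=5.9,interpolation=cv2.INTER_CUBIC); cv2.imwrite("pics/crop.png",im)
for n in("top","scene"):
    c=dict(np.load(n+".npz")); V=pts(c); print(n,c["tvec"].ravel(),np.degrees(2*0+c["fov_y"]))
    for lo,hi in((.085,.1),(.1,.112),(.07,.085)):
        m=(V[...,2]>lo)&(V[...,2]<hi)&(V[...,0]>.3)&(V[...,0]<.85)&(abs(V[...,1])<.4)
        k,l,st,_=cv2.connectedComponentsWithStats(m.astype(np.uint8))
        i=1+np.argmax(st[1:,4]); p=V[l==i]
        print(lo,len(p),p.mean(0).round(4),np.median(p[:,2]).round(4),cv2.minAreaRect(p[:,:2].astype(np.float32)))
V=W
print("bench z",np.nanmedian(W[150:290,220:280,2]))
for v in range(168,252,4): print(v,' '.join('%3d'%(1000*W[v,u,2]) if np.isfinite(W[v,u,2]) else 'nan' for u in range(284,414,4)))
for p in((200,352),(232,323),(231,390),(175,322),(178,387)): print(p,W[p].round(3))
E
```

```text
top [0.05597804 0.58089711 0.911668  ] 2966.4163726061765
0.085 4753 [ 0.5585 -0.0569  0.0958] 0.0958 ((0.5595903396606445, -0.06000290811061859), (0.23230403661727905, 0.13894429802894592), 88.1763916015625)
0.1 292 [ 0.5584 -0.0597  0.1017] 0.1015 ((0.5573798418045044, -0.058945365250110626), (0.05840626358985901, 0.04038140922784805), 87.32186889648438)
0.07 574 [0.5803 0.0222 0.0816] 0.0819 ((0.5644354820251465, -0.029257096350193024), (0.15810713171958923, 0.20089204609394073), 2.2335047721862793)
scene [ 0.08141996 -0.35402186  1.37055288] 3207.279799175704
0.085 3352 [ 0.558  -0.0579  0.0943] 0.0943 ((0.5568315386772156, -0.06135420501232147), (0.22601240873336792, 0.16890999674797058), 88.23831939697266)
0.1 97 [ 0.6326 -0.1381  0.1056] 0.1062 ((0.6327840685844421, -0.1374516487121582), (0.03506213054060936, 0.02466428652405739), 87.10604095458984)
0.07 338 [0.5886 0.0492 0.0796] 0.08 ((0.5773295164108276, 0.05289214849472046), (0.05974609777331352, 0.18027348816394806), 69.95301055908203)
bench z 0.0011056756019489009
168   0  -1   3   2  -1   0   2   0   3   0   2   1   1  
[... 2262 characters left out ...]
   4   0   0  83  82   4   4 112 114 110 110   3   4   5   5  82  83  79  80  83  81  80  78  81 121 118 121  84  82  79  86   2
240   3   2   0  -1  81  81  79  81 106 103 104  95  84  84  81  81  81  82  79  82  83  79  83  79 101 107 111 110 108  50  -2   2   1
244  -2   0   1  -1  -2   2   3   1  91  89  90  88  -3   0  22   0   0  21   2   0  15   3   0   2  94  98  99  98   0  -2   0  -3   2
248   0   1   2   3   1   0   1   5   0   2   0  -1   4   3   3   2   1   4   0   0  -1   0  -1   0   1   1   0  -1   0   1  -1  -1   2
(200, 352) [ 0.57  -0.056  0.102]
(232, 323) [0.495 0.015 0.123]
(231, 390) [ 0.488 -0.13   0.14 ]
(175, 322) [0.619 0.011 0.149]
(178, 387) [ 0.613 -0.137  0.123]
```

View pics/crop.png

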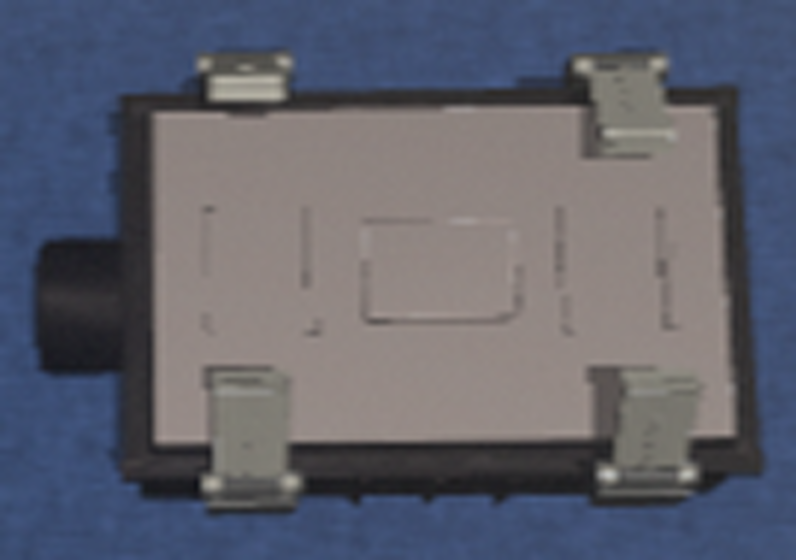

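```bash
cat > fit.py <<'E'
from h import *
from scipy.optimize import least_squares
a=dict(np.load("top.npz")); W=np.load("topW.npy")
# rim outer edges: per row/col the outermost rim-height pixel, in world
m=(W[...,2]>.074)&(W[...,2]<.106)
m[:165]=m[255:]=0; m[:,:280]=m[:,415:]=0
E={k:[] for k in"NSEW"}
for v in range(182,234):
    u=np.where(m[v])[0]
    if len(u)>40: E["W"].append(W[v,u[0]]); E["E"].append(W[v,u[-1]])
for u in list(range(304,312))+list(range(334,376))+list(range(400,406)):
    v=np.where(m[:,u])[0]; E["N"].append(W[v[0],u]); E["S"].append(W[v[-1],u])
def res(p,f=None):
    cx,cy,t=p; c,s=np.cos(t),np.sin(t); r=[]
    for k,P in E.items():
        d=np.array(P)[:,:2]-[cx,cy]; bx=d@[c,s]; by=d@[-s,c]
        r.append({"N":bx-.0745,"S":bx+.0745,"W":by-.1195,"E":by+.1195}[k])
    return r
s=least_squares(lambda p:np.concatenate(res(p)),[.56,-.06,-.03],loss="soft_l1",f_scale=.002)
print(s.x,[(np.median(r)*1e3).round(2) for r in res(s.x)],[(r.std()*1e3).round(2) for r in res(s.x)])
for k in E: print(k,np.median(np.array(E[k]),0))
cx,cy,t=s.x; c,si=np.cos(t),np.sin(t)
d=W[...,:2]-[cx,cy]; B=np.stack([d@[c,si],d@[-si,c],W[...,2]],-1)
q=(abs(B[...,0])<.06)&(abs(B[...,1])<.11)&(B[...,2]<.106)&(B[...,2]>.085)
print("lid z",np.nanmedian(B[q][:,2]))
for sx,sy,n in((-1,1,"a"),(-1,-1,"b"),(1,-1,"c"),(1,1,"d")):
    q=(B[...,0]*sx>.02)&(B[...,0]*sx<.13)&(B[...,1]*sy>.04)&(B[...,1]*sy<.115)&(B[...,2]>.108)
    p=B[q]; o=np.argsort(p[:,0]); print(n,len(p),"y",p[:,1].min().round(4),p[:,1].max().round(4),p[:,1].mean().round(4))
    for i in o[::max(1,len(o)//8)]: print("   ",p[i].round(4))
    q=(B[...,0]*sx>.076)&(B[...,0]*sx<.13)&(B[...,1]*sy>.04)&(B[...,1]*sy<.115)&(B[...,2]>.05)
    p=B[q]; print("  outer",p.mean(0).round(4),abs(p[:,0]).max().round(4)) if len(p) else 0
E
python3 fit.py
```

```text
[ 0.55784174 -0.0587823  -0.02512519] [np.float64(4.32), np.float64(-3.37), np.float64(-4.8), np.float64(4.61)] [np.float64(5.59), np.float64(0.68), np.float64(0.77), np.float64(0.41)]
N [ 0.63661312 -0.0659249   0.08196811]
S [ 0.48008732 -0.05532687  0.08184133]
E [ 0.55099562 -0.18282128  0.08211749]
W [0.56227987 0.06520997 0.08242512]
lid z 0.09607844772366748
a 204 y 0.0609 0.0879 0.0745
    [-0.0782  0.0701  0.1087]
    [-0.0722  0.079   0.1148]
    [-0.0691  0.0679  0.1216]
    [-0.0653  0.0745  0.1263]
    [-0.0615  0.0634  0.1288]
    [-0.0587  0.0721  0.1268]
    [-0.0552  0.0875  0.1343]
    [-0.0516  0.0852  0.1383]
    [-0.0464  0.0873  0.1347]
  outer [-0.0833  0.076   0.0942] 0.0903
b 269 y -0.0933 -0.0568 -0.0745
    [-0.0884 -0.086   0.1097]
    [-0.0837 -0.066   0.1109]
    [-0.0787 -0.0757  0.1212]
    [-0.0748 -0.0708  0.1253]
    [-0.0698 -0.0784  0.1342]
    [-0.066  -0.0759  0.1378]
    [-0.0615 -0.0741  0.1499]
    [-0.0571 -0.081   0.1488]
    [-0.05   -0.0797  0.1465]
  outer [-0.0838 -0.0729  0.1026] 0.0915
c 156 y -0.0899 -0.0613 -0.0755
    [ 0.0388 -0.089   0.1277]
    [ 0.0414 -0.0847  0.1273]
    [ 0.0439 -0.0767  0.1352]
    [ 0.0478 -0.0664  0.1309]
    [ 0.0536 -0.0857  0.1261]
    [ 0.0576 -0.0846  0.1207]
    [ 0.0631 -0.0667  0.1199]
    [ 0.0672 -0.0678  0.1145]
    [ 0.0737 -0.069   0.1091]
  outer [ 0.0811 -0.0727  0.0964] 0.0907
d 104 y 0.0568 0.0917 0.0741
    [0.0559 0.0652 0.152 ]
    [0.0583 0.0784 0.1528]
    [0.0605 0.0606 0.1517]
    [0.0621 0.0628 0.1543]
    [0.0644 0.065  0.1545]
    [0.0716 0.0736 0.1402]
    [0.078  0.0756 0.1281]
    [0.0845 0.0893 0.1091]
  outer [0.0811 0.0773 0.0978] 0.0877
```

```bash
cat >> h.py <<'E'
C=np.array([.5578,-.0588]); T=-.0251
Rb=R.from_euler("z",T).as_matrix()
Rt=Rb@np.diag([-1.,1,-1])   # tool y = box y, z down
def go(*t):
    s=bot.read_state(); Rc=R.from_rotvec(s["orientation"]).as_matrix()
    print("t",round(float(s["t"]),2),"box",np.round(Rb.T@(s["ee_pos"]-[*C,0])*1e3,1),"F",np.round(s["ft_force"],1),"gap",s["finger_gap"])
    for b in t:
        w=Rb@np.array(b)+[*C,0]
        print(b,"shift",np.round(Rc.T@(w-s["ee_pos"]),4),"turn",np.round(R.from_matrix(Rc.T@Rt).as_rotvec(),4))
E
python3 -c "
from h import *
go([0,0,.2],[0,0,.13])"
```

```text
t 0.1 box [-338.1  602.   217.7] F [ 1.   0.2 -0.5] gap 0.09299785014798453
[0, 0, 0.2] shift [-0.5363 -0.4349  0.0183] turn [-0.0017 -0.0005 -0.3777]
[0, 0, 0.13] shift [-0.5363 -0.4348  0.0883] turn [-0.0017 -0.0005 -0.3777]
```

{"method": "send_rows", "body": {"moves": "-0.03 -0.024 0.001 0 0 -0.02; -0.06 -0.048 0.002 0 0 -0.04; -0.09 -0.072 0.003 0 0 -0.06; -0.12 -0.096 0.004 0 0 -0.08; -0.15 -0.12 0.005 0 0 -0.1; -0.18 -0.145 0.006 0 0 -0.12; -0.21 -0.17 0.007 0 0 -0.14; -0.24 -0.195 0.008 0 0 -0.16; -0.27 -0.22 0.009 0 0 -0.18; -0.3 -0.245 0.01 0 0 -0.2; -0.33 -0.27 0.011 0 0 -0.22; -0.35 -0.285 0.012 0 0 -0.24", "claw": 0, "newtons": 10}}

```text
t: 1.1
ee_pos: [0.4462, 0.1495, 0.2064]
orientation: [0.256, 3.131, -0.001]
ft_force: [0.1, 0.1, -0.6]
finger_gap: 0.0173
```

```bash
python3 -c "
from h import *
go([0,0,.2],[0,0,.13])"
```

```text
t 1.1 box [-116.8  205.4  206.4] F [ 0.1  0.1 -0.6] gap 0.017287692882985095
[0, 0, 0.2] shift [-0.144  -0.1873  0.0065] turn [-9.000e-04  1.000e-04 -1.382e-01]
[0, 0, 0.13] shift [-0.144  -0.1873  0.0765] turn [-9.000e-04  1.000e-04 -1.382e-01]
```

{"method": "send_rows", "body": {"moves": "-0.025 -0.03 0.001 0 0 -0.025; -0.05 -0.06 0.002 0 0 -0.05; -0.075 -0.09 0.004 0 0 -0.08; -0.1 -0.13 0.006 0 0 -0.11; -0.12 -0.16 0.015 0 0 -0.138; -0.144 -0.187 0.03 0 0 -0.138; -0.144 -0.187 0.055 0 0 -0.138; -0.144 -0.187 0.07 0 0 -0.138; -0.144 -0.187 0.07 0 0 -0.138; -0.144 -0.187 0.07 0 0 -0.138"}}

```text
t: 1.93
ee_pos: [0.5561, -0.0551, 0.1354]
orientation: [-0.039, -3.138, -0.001]
ft_force: [-0.4, -0.2, 0.3]
finger_gap: 0.0004
```

```bash
python3 -c "
from h import *
go([0,0,.13],[0,0,.105])
c=cam('wrist'); cv2.imwrite('pics/w1.png',c['img'])"
```

```text
t 1.93 box [ -1.8   3.6 135.4] F [-0.4 -0.2  0.3] gap 0.00040677421811336666
[0, 0, 0.13] shift [-0.0018 -0.0036  0.0054] turn [ 0.0006 -0.0032  0.0001]
[0, 0, 0.105] shift [-0.0019 -0.0037  0.0304] turn [ 0.0006 -0.0032  0.0001]
```

View pics/w1.png

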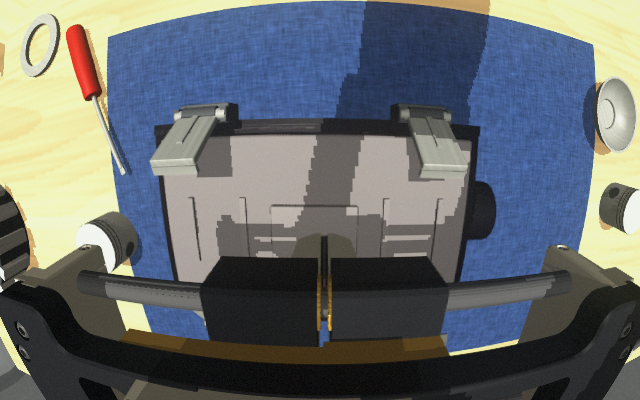

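The wrist view shows the closed fingers over the pad, with clips a (about 430,140) and b (about 195,140) leaning inward. The box lines up with the tool axes. Next I press the lid.

{"method": "send_rows", "body": {"moves": "-0.002 -0.003 0.012 0 0 0; -0.002 -0.003 0.025 0 0 0; -0.002 -0.003 0.03 0 0 0; -0.002 -0.003 0.032 0 0 0; -0.002 -0.003 0.034 0 0 0; -0.002 -0.003 0.035 0 0 0; -0.002 -0.003 0.036 0 0 0; -0.002 -0.003 0.037 0 0 0; -0.002 -0.003 0.038 0 0 0; -0.002 -0.003 0.038 0 0 0"}}

```text
t: 2.82
ee_pos: [0.5594, -0.0583, 0.0989]
orientation: [0.039, 3.141, -0.0]
ft_force: [-0.8, 1.0, 1.3]
finger_gap: 0.0007
```

{"method": "send_rows", "body": {"moves": "0 0 0.0005 0 0 0; 0 0 0.001 0 0 0; 0 0 0.0015 0 0 0; 0 0 0.002 0 0 0; 0 0 0.002 0 0 0"}}

```text
t: 3.23
ee_pos: [0.5594, -0.0583, 0.0966]
orientation: [0.039, 3.141, 0.0]
ft_force: [0.7, 0.6, 1.2]
finger_gap: 0.0004
```

{"method": "send_rows", "body": {"moves": "0 0 0.0005 0 0 0; 0 0 0.001 0 0 0; 0 0 0.001 0 0 0"}}

```text
t: 3.48
ee_pos: [0.5594, -0.0583, 0.0963]
orientation: [0.039, 3.141, -0.0]
ft_force: [-1.5, 2.5, 6.4]
finger_gap: 0.0006
```

{"method": "send_rows", "body": {"moves": "0 0 0.0005 0 0 0; 0 0 0.001 0 0 0; 0 0 0.001 0 0 0"}}

```text
t: 3.73
ee_pos: [0.5595, -0.0583, 0.0962]
orientation: [0.039, 3.141, -0.0]
ft_force: [-6.6, 2.9, 13.9]
finger_gap: 0.0005
```

{"method": "send_rows", "body": {"moves": "0 0 0.0005 0 0 0; 0 0 0.0005 0 0 0"}}

```text
t: 3.9
ee_pos: [0.5595, -0.0583, 0.0962]
orientation: [0.039, 3.141, -0.0]
ft_force: [-8.2, 2.0, 16.9]
finger_gap: 0.0004
```

The lid is at its stop: z holds at 96.2 mm while the force rises to 17 N. I retract and read the offsets for clip a.

{"method": "send_rows", "body": {"moves": "0 0 -0.02 0 0 0; 0 0 -0.05 0 0 0; 0 0 -0.08 0 0 0; 0 0 -0.08 0 0 0; 0 0 -0.08 0 0 0"}}

```text
t: 4.32
ee_pos: [0.5607, -0.0588, 0.1764]
orientation: [0.039, 3.137, -0.002]
ft_force: [-0.9, -0.5, -0.7]
finger_gap: -0.0001
```

```bash
python3 -c "
from h import *
go([-.108,.0745,.174],[-.108,.0745,.13],[-.0455,.0745,.13])"
```

```text
t 4.32 box [2.900e+00 1.000e-01 1.764e+02] F [-0.9 -0.5 -0.7] gap -7.573611699424683e-05
[-0.108, 0.0745, 0.174] shift [0.1109 0.0745 0.0019] turn [-0.001   0.0044  0.0002]
[-0.108, 0.0745, 0.13] shift [0.1111 0.0745 0.0459] turn [-0.001   0.0044  0.0002]
[-0.0455, 0.0745, 0.13] shift [0.0486 0.0745 0.0461] turn [-0.001   0.0044  0.0002]
```

{"method": "send_rows", "body": {"moves": "0.04 0.025 0 0 0 0; 0.075 0.05 0 0 0 0; 0.11 0.0745 0 0 0 0; 0.11 0.0745 0.025 0 0 0; 0.11 0.0745 0.048 0 0 0; 0.11 0.0745 0.05 0 0 0; 0.095 0.0745 0.05 0 0 0; 0.08 0.0745 0.05 0 0 0; 0.064 0.0745 0.05 0 0 0; 0.0486 0.0745 0.05 0 0 0; 0.0486 0.0745 0.054 0 0 0; 0.0486 0.0745 0.056 0 0 0"}}

```text
t: 5.32
ee_pos: [0.5125, 0.017, 0.1175]
orientation: [-0.04, -3.14, 0.0]
ft_force: [0.0, 0.1, 1.3]
finger_gap: 0.0004
```

```bash
python3 -c "
from h import *
go([-.0455,.0745,.115])
c=cam('wrist'); cv2.imwrite('pics/w2.png',c['img'])"
```

```text
t 5.32 box [-47.2  74.6 117.5] F [0.  0.1 1.3] gap 0.0003882412012521468
[-0.0455, 0.0745, 0.115] shift [-0.0017 -0.0001  0.0025] turn [-0.0001 -0.0012 -0.0001]
```

View pics/w2.png

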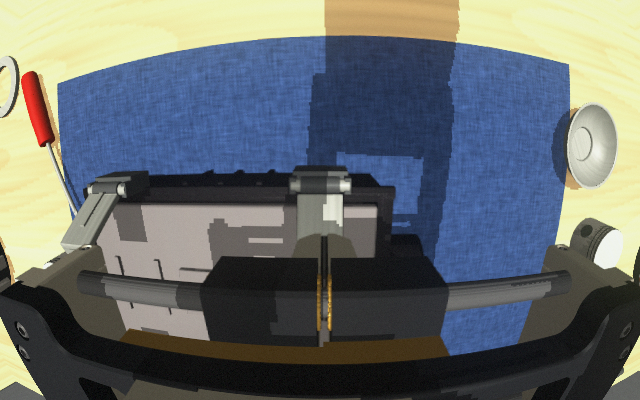

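Clip a (about 320,210) lies under the fingers, centred in y. I press down in small steps.

{"method": "send_rows", "body": {"moves": "0 0 0.001 0 0 0; 0 0 0.002 0 0 0; 0 0 0.003 0 0 0; 0 0 0.004 0 0 0; 0 0 0.004 0 0 0"}}

```text
t: 5.78
ee_pos: [0.5122, 0.0174, 0.1141]
orientation: [0.039, 3.141, -0.0]
ft_force: [0.8, -0.7, 1.2]
finger_gap: 0.0005
```

{"method": "send_rows", "body": {"moves": "0 0 0.0005 0 0 0; 0 0 0.001 0 0 0; 0 0 0.0015 0 0 0; 0 0 0.002 0 0 0; 0 0 0.002 0 0 0"}}

```text
t: 6.2
ee_pos: [0.5124, 0.0174, 0.112]
orientation: [-0.039, -3.141, -0.0]
ft_force: [0.6, -0.2, 1.0]
finger_gap: 0.0004
```

{"method": "send_rows", "body": {"moves": "0 0 0.0005 0 0 0; 0 0 0.001 0 0 0; 0 0 0.0015 0 0 0; 0 0 0.002 0 0 0; 0 0 0.002 0 0 0"}}

```text
t: 6.62
ee_pos: [0.5123, 0.0174, 0.11]
orientation: [-0.039, -3.141, -0.0]
ft_force: [1.1, 0.7, 1.1]
finger_gap: 0.0006
```

{"method": "send_rows", "body": {"moves": "0 0 0.0005 0 0 0; 0 0 0.001 0 0 0; 0 0 0.001 0 0 0"}}

```text
t: 6.87
ee_pos: [0.5124, 0.0174, 0.109]
orientation: [-0.039, -3.141, -0.0]
ft_force: [0.8, 0.8, 2.7]
finger_gap: 0.0005
```

{"method": "send_rows", "body": {"moves": "0 0 0.0005 0 0 0; 0 0 0.001 0 0 0; 0 0 0.001 0 0 0"}}

```text
t: 7.12
ee_pos: [0.5124, 0.0174, 0.108]
orientation: [-0.039, -3.141, -0.0]
ft_force: [0.1, 0.4, 1.9]
finger_gap: 0.0001
```

{"method": "send_rows", "body": {"moves": "0 0 0.0005 0 0 0; 0 0 0.001 0 0 0; 0 0 0.001 0 0 0"}}

```text
t: 7.37
ee_pos: [0.5124, 0.0174, 0.107]
orientation: [-0.039, -3.141, 0.0]
ft_force: [1.4, -0.5, 1.5]
finger_gap: 0.0005
```

{"method": "send_rows", "body": {"moves": "0 0 0.0005 0 0 0; 0 0 0.001 0 0 0; 0 0 0.001 0 0 0"}}

```text
t: 7.62
ee_pos: [0.5125, 0.0174, 0.1061]
orientation: [0.039, 3.141, -0.0]
ft_force: [0.9, 0.2, 2.3]
finger_gap: 0.0003
```

{"method": "send_rows", "body": {"moves": "0 0 0.0005 0 0 0; 0 0 0.001 0 0 0; 0 0 0.001 0 0 0"}}

```text
t: 7.87
ee_pos: [0.5127, 0.0174, 0.1054]
orientation: [0.039, 3.141, -0.0]
ft_force: [0.8, -0.6, 3.5]
finger_gap: 0.0008
```

{"method": "send_rows", "body": {"moves": "0 0 0.0005 0 0 0; 0 0 0.001 0 0 0; 0 0 0.001 0 0 0"}}

```text
t: 8.12
ee_pos: [0.5128, 0.0173, 0.1048]
orientation: [0.039, 3.14, -0.0]
ft_force: [-0.7, 0.4, 6.5]
finger_gap: 0.0007
```

{"method": "send_rows", "body": {"moves": "0 0 0.0005 0 0 0; 0 0 0.001 0 0 0; 0 0 0.001 0 0 0"}}

```text
t: 8.37
ee_pos: [0.513, 0.0173, 0.1041]
orientation: [0.039, 3.14, -0.0]
ft_force: [-0.4, -0.5, 9.4]
finger_gap: 0.0002
```

{"method": "send_rows", "body": {"moves": "0 0 0.0005 0 0 0; 0 0 0.001 0 0 0; 0 0 0.001 0 0 0"}}

```text
t: 8.62
ee_pos: [0.5132, 0.0173, 0.1034]
orientation: [0.039, 3.14, -0.0]
ft_force: [-1.5, -0.1, 10.3]
finger_gap: 0.0004
```

{"method": "send_rows", "body": {"moves": "0 0 0.0005 0 0 0; 0 0 0.001 0 0 0; 0 0 0.001 0 0 0"}}

```text
t: 8.87
ee_pos: [0.5133, 0.0173, 0.1026]
orientation: [0.039, 3.139, -0.0]
ft_force: [-2.9, -0.3, 11.9]
finger_gap: 0.0004
```

{"method": "send_rows", "body": {"moves": "0 0 0.0005 0 0 0; 0 0 0.001 0 0 0; 0 0 0.001 0 0 0"}}

```text
t: 9.12
ee_pos: [0.5135, 0.0173, 0.1016]
orientation: [0.039, 3.139, -0.0]
ft_force: [-0.8, 0.4, 11.4]
finger_gap: 0.0002
```

{"method": "send_rows", "body": {"moves": "0 0 0.0005 0 0 0; 0 0 0.001 0 0 0; 0 0 0.001 0 0 0"}}

```text
t: 9.37
ee_pos: [0.5131, 0.0173, 0.0998]
orientation: [0.039, 3.14, -0.0]
ft_force: [0.5, -0.7, 1.3]
finger_gap: 0.0004
```

Clip a let go: the force fell from 11.4 to 1.3 N. Now I feel for its hard stop.

{"method": "send_rows", "body": {"moves": "0 0 0.0005 0 0 0; 0 0 0.001 0 0 0; 0 0 0.001 0 0 0"}}

```text
t: 9.62
ee_pos: [0.512, 0.0174, 0.0979]
orientation: [-0.039, -3.14, -0.0]
ft_force: [-0.9, 0.1, 3.6]
finger_gap: 0.0004
```

{"method": "send_rows", "body": {"moves": "0 0 0.0005 0 0 0; 0 0 0.001 0 0 0; 0 0 0.001 0 0 0"}}

```text
t: 9.87
ee_pos: [0.5121, 0.0174, 0.0977]
orientation: [-0.039, -3.14, 0.0]
ft_force: [-5.2, 0.5, 10.8]
finger_gap: 0.0003
```

{"method": "send_rows", "body": {"moves": "0 0 0.0005 0 0 0; 0 0 0.001 0 0 0; 0 0 0.001 0 0 0"}}

```text
t: 10.12
ee_pos: [0.5121, 0.0173, 0.0974]
orientation: [-0.039, -3.141, 0.0]
ft_force: [-7.8, 0.2, 16.9]
finger_gap: 0.0005
```

{"method": "send_rows", "body": {"moves": "0 0 -0.02 0 0 0; 0 0 -0.05 0 0 0; 0 0 -0.08 0 0 0; 0 0 -0.08 0 0 0; 0 0 -0.08 0 0 0"}}

```text
t: 10.53
ee_pos: [0.5135, 0.0173, 0.1778]
orientation: [0.039, 3.138, -0.0]
ft_force: [-0.3, -0.2, -0.3]
finger_gap: 0.0003
```

```bash
python3 -c "
from h import *
go([.0,0,.174],[.108,-.0745,.174],[.108,-.0745,.126],[.047,-.0745,.12])"
```

```text
t 10.53 box [-46.2  75.  177.8] F [-0.3 -0.2 -0.3] gap 0.0002519616667691592
[0.0, 0, 0.174] shift [-0.0462 -0.075   0.0039] turn [-0.0002  0.0031  0.0004]
[0.108, -0.0745, 0.174] shift [-0.1541 -0.1495  0.0043] turn [-0.0002  0.0031  0.0004]
[0.108, -0.0745, 0.126] shift [-0.154  -0.1495  0.0523] turn [-0.0002  0.0031  0.0004]
[0.047, -0.0745, 0.12] shift [-0.093  -0.1495  0.0581] turn [-0.0002  0.0031  0.0004]
```

{"method": "send_rows", "body": {"moves": "-0.026 -0.025 0 0 0 0; -0.052 -0.05 0 0 0 0; -0.078 -0.075 0 0 0 0; -0.104 -0.1 0 0 0 0; -0.13 -0.125 0 0 0 0; -0.154 -0.1495 0 0 0 0; -0.154 -0.1495 0 0 0 0; -0.154 -0.1495 0.025 0 0 0; -0.154 -0.1495 0.052 0 0 0; -0.154 -0.1495 0.052 0 0 0"}}

```text
t: 11.37
ee_pos: [0.6578, -0.1347, 0.115]
orientation: [-0.039, -3.129, -0.005]
ft_force: [-1.2, 0.8, -1.5]
finger_gap: 0.0001
```

{"method": "send_rows", "body": {"moves": "0.015 0 0 0 0 0; 0.03 0 0 0 0 0; 0.045 0 0 0 0 0; 0.061 0 0 0 0 0; 0.061 0 0.004 0 0 0; 0.061 0 0.008 0 0 0; 0.061 0 0.008 0 0 0"}}

```text
t: 11.95
ee_pos: [0.6014, -0.1341, 0.1152]
orientation: [-0.039, -3.14, -0.001]
ft_force: [-0.6, 0.1, 0.2]
finger_gap: 0.0013
```

```bash
python3 -c "
from h import *
go([.0465,-.0745,.118])
c=cam('top'); cv2.imwrite('pics/t2.png',cv2.resize(c['img'][130:270,260:440],None,fx=4,fy=4))"
```

```text
t 11.95 box [ 45.5 -74.1 115.2] F [-0.6  0.1  0.2] gap 0.0012888770225466296
[0.0465, -0.0745, 0.118] shift [-0.001  -0.0004 -0.0028] turn [ 0.0004 -0.0011  0.0003]
```

View pics/t2.png

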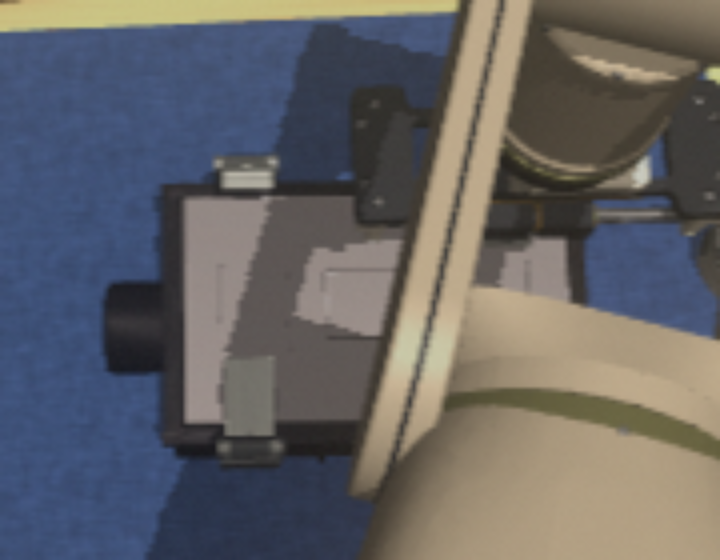

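Clip a (at about 250,400) lies flat and clip d still stands. The arm hides c. I press c.

{"method": "send_rows", "body": {"moves": "0 0 0.001 0 0 0; 0 0 0.002 0 0 0; 0 0 0.002 0 0 0"}}

```text
t: 12.25
ee_pos: [0.602, -0.1343, 0.1139]
orientation: [-0.039, -3.141, -0.0]
ft_force: [0.7, 0.9, 1.2]
finger_gap: 0.0007
```

{"method": "send_rows", "body": {"moves": "0 0 0.001 0 0 0; 0 0 0.0015 0 0 0; 0 0 0.0015 0 0 0"}}

```text
t: 12.5
ee_pos: [0.6018, -0.1344, 0.1125]
orientation: [0.039, 3.141, -0.0]
ft_force: [0.2, 0.3, 0.5]
finger_gap: 0.0007
```

{"method": "send_rows", "body": {"moves": "0 0 0.0005 0 0 0; 0 0 0.001 0 0 0; 0 0 0.001 0 0 0"}}

```text
t: 12.75
ee_pos: [0.6016, -0.1344, 0.1115]
orientation: [-0.039, -3.141, -0.0]
ft_force: [0.2, 0.1, 1.2]
finger_gap: 0.0004
```

{"method": "send_rows", "body": {"moves": "0 0 0.0005 0 0 0; 0 0 0.001 0 0 0; 0 0 0.001 0 0 0"}}

```text
t: 13.0
ee_pos: [0.6016, -0.1344, 0.1105]
orientation: [-0.039, -3.141, 0.0]
ft_force: [-0.7, 0.4, 0.8]
finger_gap: 0.0005
```

{"method": "send_rows", "body": {"moves": "0 0 0.0005 0 0 0; 0 0 0.001 0 0 0; 0 0 0.001 0 0 0"}}

```text
t: 13.25
ee_pos: [0.6017, -0.1344, 0.1096]
orientation: [-0.039, -3.141, 0.0]
ft_force: [-0.4, -0.8, 2.4]
finger_gap: 0.0004
```

{"method": "send_rows", "body": {"moves": "0 0 0.0005 0 0 0; 0 0 0.001 0 0 0; 0 0 0.001 0 0 0"}}

```text
t: 13.5
ee_pos: [0.6017, -0.1344, 0.1089]
orientation: [0.039, 3.141, -0.0]
ft_force: [-1.1, 0.5, 3.9]
finger_gap: 0.0003
```

{"method": "send_rows", "body": {"moves": "0 0 0.0005 0 0 0; 0 0 0.001 0 0 0; 0 0 0.001 0 0 0"}}

```text
t: 13.75
ee_pos: [0.6017, -0.1345, 0.1081]
orientation: [0.039, 3.141, -0.0]
ft_force: [-4.0, 0.9, 6.8]
finger_gap: 0.0003
```

{"method": "send_rows", "body": {"moves": "0 0 0.0005 0 0 0; 0 0 0.001 0 0 0; 0 0 0.001 0 0 0"}}

```text
t: 14.0
ee_pos: [0.6018, -0.1345, 0.1075]
orientation: [0.039, 3.141, -0.0]
ft_force: [-4.4, 0.7, 8.3]
finger_gap: 0.0008
```

{"method": "send_rows", "body": {"moves": "0 0 0.0005 0 0 0; 0 0 0.001 0 0 0; 0 0 0.001 0 0 0"}}

```text
t: 14.25
ee_pos: [0.6018, -0.1345, 0.1068]
orientation: [0.039, 3.141, -0.0]
ft_force: [-5.7, 0.9, 11.3]
finger_gap: 0.0006
```

{"method": "send_rows", "body": {"moves": "0 0 0.0005 0 0 0; 0 0 0.001 0 0 0; 0 0 0.001 0 0 0"}}

```text
t: 14.5
ee_pos: [0.6018, -0.1345, 0.106]
orientation: [0.039, 3.141, -0.001]
ft_force: [-5.6, 0.5, 12.1]
finger_gap: 0.0003
```

{"method": "send_rows", "body": {"moves": "0 0 0.0005 0 0 0; 0 0 0.001 0 0 0; 0 0 0.001 0 0 0"}}

```text
t: 14.75
ee_pos: [0.6018, -0.1345, 0.105]
orientation: [0.039, 3.141, -0.001]
ft_force: [-5.1, 0.7, 12.2]
finger_gap: 0.0004
```

{"method": "send_rows", "body": {"moves": "0 0 0.0005 0 0 0; 0 0 0.001 0 0 0; 0 0 0.001 0 0 0"}}

```text
t: 15.0
ee_pos: [0.6016, -0.1345, 0.1034]
orientation: [0.039, 3.141, -0.0]
ft_force: [-3.5, -0.3, 6.5]
finger_gap: 0.0003
```

{"method": "send_rows", "body": {"moves": "0 0 0.0005 0 0 0; 0 0 0.001 0 0 0; 0 0 0.001 0 0 0"}}

```text
t: 15.25
ee_pos: [0.6016, -0.1343, 0.1012]
orientation: [-0.039, -3.141, -0.0]
ft_force: [-0.1, 0.1, -0.5]
finger_gap: 0.0003
```

Clip c let go. Next its stop.

{"method": "send_rows", "body": {"moves": "0 0 0.0005 0 0 0; 0 0 0.001 0 0 0; 0 0 0.001 0 0 0"}}

```text
t: 15.5
ee_pos: [0.6016, -0.1343, 0.1002]
orientation: [-0.039, -3.141, -0.0]
ft_force: [-0.8, -0.1, 0.1]
finger_gap: 0.0004
```

{"method": "send_rows", "body": {"moves": "0 0 0.0005 0 0 0; 0 0 0.001 0 0 0; 0 0 0.001 0 0 0"}}

```text
t: 15.75
ee_pos: [0.6017, -0.1344, 0.1]
orientation: [-0.039, -3.141, -0.0]
ft_force: [-2.5, 0.6, 3.6]
finger_gap: 0.0002
```

{"method": "send_rows", "body": {"moves": "0 0 0.0005 0 0 0; 0 0 0.0005 0 0 0"}}

```text
t: 15.92
ee_pos: [0.6017, -0.1344, 0.0999]
orientation: [0.039, 3.141, -0.0]
ft_force: [-3.7, 1.0, 6.9]
finger_gap: 0.0005
```

{"method": "send_rows", "body": {"moves": "0 0 0.0005 0 0 0; 0 0 0.001 0 0 0; 0 0 0.001 0 0 0"}}

```text
t: 16.17
ee_pos: [0.6018, -0.1344, 0.0997]
orientation: [0.039, 3.141, -0.0]
ft_force: [-6.4, 2.1, 11.4]
finger_gap: 0.0006
```

{"method": "send_rows", "body": {"moves": "0 0 -0.02 0 0 0; 0 0 -0.05 0 0 0; 0 0 -0.08 0 0 0; 0 0 -0.08 0 0 0; 0 0 -0.08 0 0 0"}}

```text
t: 16.58
ee_pos: [0.6034, -0.1349, 0.1809]
orientation: [0.039, 3.136, -0.002]
ft_force: [0.5, -0.7, -0.2]
finger_gap: 0.0004
```

```bash
python3 -c "
from h import *
go([.108,-.0745,.174],[.108,.0745,.174],[.108,.0745,.13],[.0465,.0745,.12])"
```

```text
t 16.58 box [ 47.5 -75.  180.9] F [ 0.5 -0.7 -0.2] gap 0.0004432391159254887
[0.108, -0.0745, 0.174] shift [-0.0605  0.0004  0.0072] turn [-0.0014  0.005   0.0003]
[0.108, 0.0745, 0.174] shift [-0.0605  0.1494  0.007 ] turn [-0.0014  0.005   0.0003]
[0.108, 0.0745, 0.13] shift [-0.0603  0.1495  0.051 ] turn [-0.0014  0.005   0.0003]
[0.0465, 0.0745, 0.12] shift [0.0013 0.1495 0.0607] turn [-0.0014  0.005   0.0003]
```

{"method": "send_rows", "body": {"moves": "-0.02 0.025 0 0 0 0; -0.04 0.05 0 0 0 0; -0.06 0.075 0 0 0 0; -0.06 0.1 0 0 0 0; -0.06 0.125 0 0 0 0; -0.06 0.1495 0 0 0 0; -0.06 0.1495 0.02 0 0 0; -0.06 0.1495 0.04 0 0 0; -0.06 0.1495 0.056 0 0 0; -0.06 0.1495 0.056 0 0 0"}}

```text
t: 17.42
ee_pos: [0.6616, 0.0141, 0.1154]
orientation: [-0.038, -3.132, -0.001]
ft_force: [0.0, -0.0, -2.1]
finger_gap: 0.0006
```

{"method": "send_rows", "body": {"moves": "0.012 0 0 0 0 0; 0.024 0 0 0 0 0; 0.036 0 0 0 0 0; 0.048 0 0 0 0 0; 0.06 0 0 0 0 0; 0.06 0 0.003 0 0 0; 0.06 0 0.005 0 0 0; 0.06 0 0.005 0 0 0"}}

```text
t: 18.08
ee_pos: [0.6055, 0.015, 0.1167]
orientation: [-0.039, -3.141, -0.0]
ft_force: [-2.0, -0.2, 1.8]
finger_gap: 0.0004
```

```bash
python3 -c "
from h import *
go([.0465,.0745,.118])"
```

```text
t 18.08 box [ 45.8  74.9 116.7] F [-2.  -0.2  1.8] gap 0.0004208653862419728
[0.0465, 0.0745, 0.118] shift [-0.0007 -0.0004 -0.0013] turn [ 0.     -0.0005  0.0001]
```

{"method": "send_rows", "body": {"moves": "0 0 0.001 0 0 0; 0 0 0.002 0 0 0; 0 0 0.002 0 0 0"}}

```text
t: 18.33
ee_pos: [0.6058, 0.015, 0.1153]
orientation: [-0.039, -3.141, 0.0]
ft_force: [-1.6, 0.3, 6.0]
finger_gap: 0.0004
```

{"method": "send_rows", "body": {"moves": "0 0 0.0005 0 0 0; 0 0 0.001 0 0 0; 0 0 0.001 0 0 0"}}

```text
t: 18.58
ee_pos: [0.6058, 0.015, 0.1148]
orientation: [0.039, 3.141, -0.0]
ft_force: [-3.6, 0.0, 7.6]
finger_gap: 0.0003
```

{"method": "send_rows", "body": {"moves": "0 0 0.0005 0 0 0; 0 0 0.001 0 0 0; 0 0 0.001 0 0 0"}}

```text
t: 18.83
ee_pos: [0.6058, 0.015, 0.1141]
orientation: [0.039, 3.141, -0.0]
ft_force: [-4.6, -0.1, 8.8]
finger_gap: 0.0003
```

{"method": "send_rows", "body": {"moves": "0 0 0.0005 0 0 0; 0 0 0.001 0 0 0; 0 0 0.001 0 0 0"}}

```text
t: 19.08
ee_pos: [0.6058, 0.015, 0.1133]
orientation: [0.039, 3.141, -0.0]
ft_force: [-6.0, 0.6, 11.1]
finger_gap: 0.0009
```

{"method": "send_rows", "body": {"moves": "0 0 0.0005 0 0 0; 0 0 0.001 0 0 0; 0 0 0.001 0 0 0"}}

```text
t: 19.33
ee_pos: [0.6058, 0.015, 0.1124]
orientation: [0.039, 3.141, -0.0]
ft_force: [-5.7, -0.3, 11.2]
finger_gap: 0.0002
```

{"method": "send_rows", "body": {"moves": "0 0 0.0005 0 0 0; 0 0 0.001 0 0 0; 0 0 0.001 0 0 0"}}

```text
t: 19.58
ee_pos: [0.6058, 0.015, 0.1113]
orientation: [0.039, 3.141, -0.0]
ft_force: [-5.8, -0.4, 10.2]
finger_gap: 0.0005
```

{"method": "send_rows", "body": {"moves": "0 0 0.0005 0 0 0; 0 0 0.001 0 0 0; 0 0 0.001 0 0 0"}}

```text
t: 19.83
ee_pos: [0.6057, 0.015, 0.1094]
orientation: [0.039, 3.141, -0.0]
ft_force: [-1.3, 0.1, 2.7]
finger_gap: 0.0005
```

{"method": "send_rows", "body": {"moves": "0 0 0.0005 0 0 0; 0 0 0.001 0 0 0; 0 0 0.001 0 0 0"}}

```text
t: 20.08
ee_pos: [0.6053, 0.0151, 0.1075]
orientation: [-0.039, -3.141, -0.0]
ft_force: [0.0, -0.5, 0.2]
finger_gap: 0.0008
```

{"method": "send_rows", "body": {"moves": "0 0 0.0005 0 0 0; 0 0 0.001 0 0 0; 0 0 0.001 0 0 0"}}

```text
t: 20.33
ee_pos: [0.6054, 0.0151, 0.1071]
orientation: [-0.039, -3.141, -0.0]
ft_force: [-0.1, 0.1, 0.4]
finger_gap: 0.0005
```

{"method": "send_rows", "body": {"moves": "0 0 0.0005 0 0 0; 0 0 0.001 0 0 0; 0 0 0.001 0 0 0"}}

```text
t: 20.58
ee_pos: [0.6055, 0.0151, 0.1068]
orientation: [0.039, 3.141, -0.0]
ft_force: [-2.9, 1.1, 5.5]
finger_gap: 0.0007
```

{"method": "send_rows", "body": {"moves": "0 0 0.0005 0 0 0; 0 0 0.001 0 0 0; 0 0 0.001 0 0 0"}}

```text
t: 20.83
ee_pos: [0.6055, 0.0151, 0.1066]
orientation: [0.039, 3.141, -0.0]
ft_force: [-5.9, 1.0, 11.0]
finger_gap: 0.0006
```

Clip d is home at 106.7 mm. Next, clip b.

{"method": "send_rows", "body": {"moves": "0 0 0.0005 0 0 0; 0 0 0.0005 0 0 0"}}

```text
t: 21.0
ee_pos: [0.6056, 0.0151, 0.1065]
orientation: [0.039, 3.141, -0.0]
ft_force: [-8.1, -0.3, 12.6]
finger_gap: 0.0004
```

{"method": "send_rows", "body": {"moves": "0 0 -0.02 0 0 0; 0 0 -0.05 0 0 0; 0 0 -0.075 0 0 0; 0 0 -0.075 0 0 0; 0 0 -0.075 0 0 0"}}

```text
t: 21.42
ee_pos: [0.6069, 0.015, 0.182]
orientation: [0.039, 3.137, -0.0]
ft_force: [0.6, 0.1, 0.2]
finger_gap: 0.0007
```

```bash
python3 -c "
from h import *
go([-.108,-.0745,.174],[-.108,-.0745,.13],[-.0455,-.0745,.12])"
```

```text
t 21.42 box [ 47.2  75.  182. ] F [0.6 0.1 0.2] gap 0.0006503584303777753
[-0.108, -0.0745, 0.174] shift [ 0.1553 -0.1494  0.0073] turn [-0.0002  0.0045  0.0003]
[-0.108, -0.0745, 0.13] shift [ 0.1555 -0.1494  0.0513] turn [-0.0002  0.0045  0.0003]
[-0.0455, -0.0745, 0.12] shift [ 0.0931 -0.1495  0.0616] turn [-0.0002  0.0045  0.0003]
```

{"method": "send_rows", "body": {"moves": "0.026 -0.025 0 0 0 0; 0.052 -0.05 0 0 0 0; 0.078 -0.075 0 0 0 0; 0.104 -0.1 0 0 0 0; 0.13 -0.125 0 0 0 0; 0.155 -0.1495 0 0 0 0; 0.155 -0.1495 0 0 0 0; 0.155 -0.1495 0.02 0 0 0; 0.155 -0.1495 0.04 0 0 0; 0.155 -0.1495 0.055 0 0 0; 0.155 -0.1495 0.055 0 0 0"}}

```text
t: 22.33
ee_pos: [0.4438, -0.1292, 0.1198]
orientation: [-0.039, -3.134, -0.005]
ft_force: [0.1, 0.6, 0.2]
finger_gap: 0.0004
```

{"method": "send_rows", "body": {"moves": "-0.012 0 0 0 0 0; -0.024 0 0 0 0 0; -0.036 0 0 0 0 0; -0.048 0 0 0 0 0; -0.062 0 0 0 0 0; -0.062 0 0.003 0 0 0; -0.062 0 0.005 0 0 0; -0.062 0 0.005 0 0 0"}}

```text
t: 23.0
ee_pos: [0.508, -0.1317, 0.119]
orientation: [-0.038, -3.14, -0.001]
ft_force: [-0.2, 0.8, 0.5]
finger_gap: 0.0006
```

```bash
python3 -c "
from h import *
go([-.0455,-.0745,.118])"
```

```text
t 23.0 box [-47.9 -74.2 119. ] F [-0.2  0.8  0.5] gap 0.0006038424426683418
[-0.0455, -0.0745, 0.118] shift [-0.0024 -0.0003  0.001 ] turn [ 0.0004 -0.0012  0.0007]
```

{"method": "send_rows", "body": {"moves": "-0.001 0 0.001 0 0 0; -0.002 0 0.002 0 0 0; -0.002 0 0.003 0 0 0; -0.002 0 0.003 0 0 0"}}

```text
t: 23.33
ee_pos: [0.5104, -0.1321, 0.1165]
orientation: [-0.039, -3.141, -0.0]
ft_force: [-2.2, 0.6, 1.0]
finger_gap: 0.0005
```

{"method": "send_rows", "body": {"moves": "0 0 0.0005 0 0 0; 0 0 0.001 0 0 0; 0 0 0.001 0 0 0"}}

```text
t: 23.58
ee_pos: [0.5106, -0.1322, 0.1158]
orientation: [-0.039, -3.141, 0.0]
ft_force: [-3.0, 1.3, 4.4]
finger_gap: 0.0004
```

{"method": "send_rows", "body": {"moves": "0 0 0.0005 0 0 0; 0 0 0.001 0 0 0; 0 0 0.001 0 0 0"}}

```text
t: 23.83
ee_pos: [0.5108, -0.1322, 0.1151]
orientation: [0.039, 3.141, -0.0]
ft_force: [-3.7, 0.9, 7.0]
finger_gap: 0.0007
```

{"method": "send_rows", "body": {"moves": "0 0 0.0005 0 0 0; 0 0 0.001 0 0 0; 0 0 0.001 0 0 0"}}

```text
t: 24.08
ee_pos: [0.5109, -0.1322, 0.1144]
orientation: [0.039, 3.141, -0.0]
ft_force: [-4.4, 0.8, 7.3]
finger_gap: 0.0003
```

{"method": "send_rows", "body": {"moves": "0 0 0.0005 0 0 0; 0 0 0.001 0 0 0; 0 0 0.001 0 0 0"}}

```text
t: 24.33
ee_pos: [0.5111, -0.1323, 0.1137]
orientation: [0.039, 3.141, -0.001]
ft_force: [-5.2, 1.7, 10.4]
finger_gap: 0.0009
```

{"method": "send_rows", "body": {"moves": "0 0 0.0005 0 0 0; 0 0 0.001 0 0 0; 0 0 0.001 0 0 0"}}

```text
t: 24.58
ee_pos: [0.5112, -0.1323, 0.1129]
orientation: [0.039, 3.14, -0.001]
ft_force: [-5.0, 0.9, 10.4]
finger_gap: 0.0003
```

{"method": "send_rows", "body": {"moves": "0 0 0.0005 0 0 0; 0 0 0.001 0 0 0; 0 0 0.001 0 0 0"}}

```text
t: 24.83
ee_pos: [0.5113, -0.1323, 0.1118]
orientation: [0.039, 3.14, -0.001]
ft_force: [-3.7, 1.7, 9.2]
finger_gap: 0.0004
```

{"method": "send_rows", "body": {"moves": "0 0 0.0005 0 0 0; 0 0 0.001 0 0 0; 0 0 0.001 0 0 0"}}

```text
t: 25.08
ee_pos: [0.5113, -0.1322, 0.11]
orientation: [0.039, 3.14, -0.0]
ft_force: [0.1, 0.5, 0.8]
finger_gap: 0.0003
```

{"method": "send_rows", "body": {"moves": "0 0 0.0005 0 0 0; 0 0 0.001 0 0 0; 0 0 0.001 0 0 0"}}

```text
t: 25.33
ee_pos: [0.5105, -0.1321, 0.1082]
orientation: [-0.039, -3.141, -0.0]
ft_force: [-0.8, -0.3, -0.5]
finger_gap: 0.0003
```

{"method": "send_rows", "body": {"moves": "0 0 0.0005 0 0 0; 0 0 0.001 0 0 0; 0 0 0.001 0 0 0"}}

```text
t: 25.58
ee_pos: [0.5107, -0.1322, 0.1079]
orientation: [-0.039, -3.141, 0.0]
ft_force: [-1.8, 1.1, 4.9]
finger_gap: 0.0004
```

{"method": "send_rows", "body": {"moves": "0 0 0.0005 0 0 0; 0 0 0.001 0 0 0; 0 0 0.001 0 0 0"}}

```text
t: 25.83
ee_pos: [0.5107, -0.1322, 0.1077]
orientation: [0.039, 3.141, -0.0]
ft_force: [-5.7, 2.0, 9.9]
finger_gap: 0.0003
```

{"method": "send_rows", "body": {"moves": "0 0 0.0005 0 0 0; 0 0 0.001 0 0 0; 0 0 0.001 0 0 0"}}

```text
t: 26.08
ee_pos: [0.5108, -0.1323, 0.1075]
orientation: [0.039, 3.141, -0.001]
ft_force: [-8.2, 2.7, 17.0]
finger_gap: 0.0005
```

Clip b is home at 107.8 mm. I retract well clear and look.

{"method": "send_rows", "body": {"moves": "0 0 -0.02 0 0 0; 0 0 -0.05 0 0 0; 0 0 -0.09 0 0 0; 0.01 0.03 -0.12 0 0 0; 0.02 0.06 -0.14 0 0 0; 0.03 0.1 -0.14 0 0 0; 0.03 0.14 -0.14 0 0 0; 0.03 0.18 -0.14 0 0 0; 0.03 0.22 -0.14 0 0 0; 0.03 0.26 -0.14 0 0 0; 0.03 0.3 -0.14 0 0 0; 0.03 0.34 -0.14 0 0 0"}}

```text
t: 27.08
ee_pos: [0.4888, 0.2105, 0.2456]
orientation: [0.039, 3.141, 0.0]
ft_force: [0.3, -0.3, -0.0]
finger_gap: 0.0005
```

{"method": "send_rows", "body": {"moves": "0.01 0.03 0 0 0 0; 0.02 0.06 0 0 0 0; 0.03 0.09 0 0 0 0; 0.04 0.12 0 0 0 0; 0.04 0.12 0 0 0 0; 0.04 0.12 0 0 0 0"}}

```text
t: 27.58
ee_pos: [0.4514, 0.3307, 0.2452]
orientation: [-0.034, -3.141, 0.001]
ft_force: [0.1, 0.8, -0.3]
finger_gap: 0.0002
```

```bash
python3 - <<'E'
from h import *
go()
c=cam("top"); s=cam("scene"); W=pts(c); V=pts(s); W0=np.load("topW.npy")
for nm,U in(("top",W),("scene",V)):
  d=U[...,:2]-C; B=np.stack([d@Rb[:2,0],d@Rb[:2,1],U[...,2]],-1)
  m=(abs(B[...,0])<.055)&(abs(B[...,1])<.05)&(B[...,2]>.08); m&=~((abs(B[...,0])<.023)&(abs(B[...,1])<.033))
  print(nm,"lid",np.nanmedian(B[m][:,2]),"pad",np.nanmedian(B[(abs(B[...,0])<.017)&(abs(B[...,1])<.027)][:,2]))
  for n,sx,sy in(("a",-1,1),("b",-1,-1),("c",1,-1),("d",1,1)):
    o=[]
    for lo,hi in((.032,.042),(.042,.052),(.052,.062),(.062,.074)):
      q=(B[...,0]*sx>lo)&(B[...,0]*sx<hi)&(abs(B[...,1]-sy*.0745)<.011); o.append(round(float(np.nanmedian(B[q][:,2]))*1e3,1))
    print(" ",n,o)
i=np.hstack([cv2.resize(c["img"][160:255,280:415],(400,281)),cv2.resize(s["img"][150:245,215:350],(400,281))])
cv2.imwrite("pics/f.png",np.vstack([i,cv2.resize(c["img"],(480,300))[:, :].repeat(1,0) if 0 else cv2.copyMakeBorder(cv2.resize(c["img"],(480,300)),0,0,0,320,0)]))
E
```

```text
t 27.58 box [-116.2  386.7  245.2] F [ 0.1  0.8 -0.3] gap 0.0001695862776142178
top lid 0.09092903095041914 pad 0.09587573148275404
  a [97.4, 98.1, 98.4, 98.2]
  b [107.6, 107.5, 107.8, 108.1]
  c [99.9, 99.7, 99.7, 100.4]
  d [105.5, 107.1, 107.0, 106.9]
scene lid 0.08930687472329021 pad 0.09430075161091464
  a [95.5, 96.6, 96.6, 96.7]
  b [105.4, 105.6, 105.4, 106.7]
  c [97.7, 97.5, 98.4, 98.6]
  d [104.3, 104.9, 105.2, 105.2]
```

View pics/f.png

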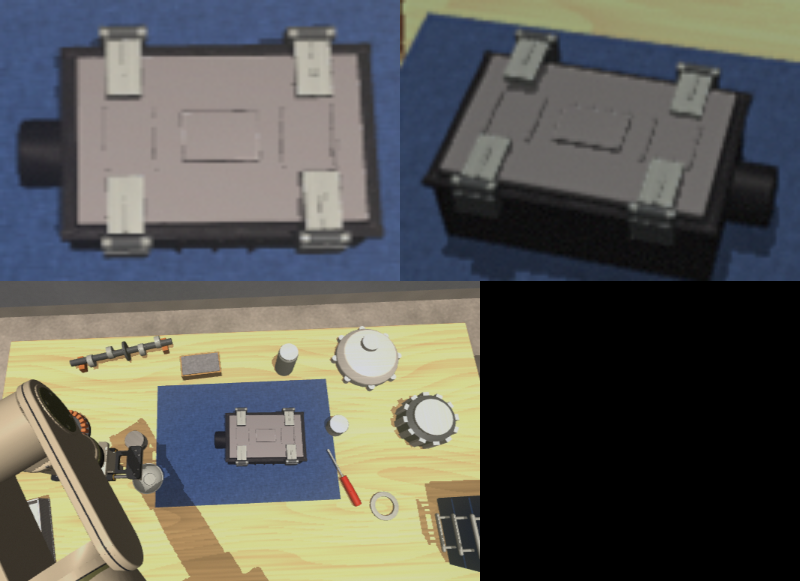

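All four clips lie flat at their felt stops and the lid is home at 91.0 mm (pad 95.9 mm). The loose objects are where they were, and the tool hangs free at z = 0.245. I hand in.

```bash
python3 -c "
from plant import bot
print(bot.job_done())"
```

```text
the job is handed in; nothing more can be done
None
```

The air-filter box is closed and handed in, at about 28 s of robot time. I pushed the lid down to its stop, then swung in and snapped the clips in the order a, c (its diagonal), d, b.

- **Forces:** each clip resisted with 10 to 12 N and then let go. I pressed each one on against its hard stop with 11 to 17 N upward force. The highest force I read was about 19 N in total. Forces were only read at the end of each move, so a brief peak in between would not show.
- **Lid:** the top camera puts the flat lid at 90.9 mm and the pad at 95.9 mm; home is 91 and 96 mm.
- **Clips:** all four lie level, within about 1.5 mm along each flap, and agree with the stops I felt:

| Clip | Felt stop (mm) | Top camera (mm) |
|---|---|---|
| a | 97.6 | about 98 |
| b | 107.7 | about 107.7 |
| c | 99.9 | about 99.8 |
| d | 106.7 | about 107 |

- **Disagreement:** the scene camera reads everything about 1.5 to 2 mm lower. The offset is nearly the same for the lid and all four clips, and within the stated 2 mm calibration.
- **Loose objects:** in the last picture the screwdriver and the near piston are where they were. The dish and the other piston, now partly under the arm, look unmoved. I judged this by eye and did not measure it. The arm was clear of everything at hand-in.

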